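# Reload the ceramist's caddy in reverse order

### The job

Move the four closed containers from the wooden holder rack into the four compartments of the metal caddy, one to each, in reverse order: the container nearest the rack's handle goes into the compartment farthest from the caddy's handle, the next one beside it, and so on, until the one farthest from the rack's handle is in the compartment nearest the caddy's handle. Keep every container upright on the way, and leave each standing flat on its compartment's floor.

Things in the scene. Friction and masses are not known exactly. Their poses are not given: they have to be found in the camera images.
- squat_jar: The widest and lowest container: round white jar, 42 mm diameter, 38 mm high including its flat black cap (the top 10 mm, 41 mm diameter). Stands upright on its own coaster at the start. Origin: centre of its underside; z up its axis. About 120 g.
- tall_bottle: The tallest container: slim round white bottle, 30 mm diameter up to 56 mm, then a tapered shoulder and a 14 mm wide black cap; 78 mm high in all. Stands upright on its own coaster at the start. Origin: centre of its underside; z up its axis. About 90 g.
- square_bottle: The only square container: white block-shaped bottle, 32 x 32 mm and 44 mm high, with a round black cap 22 mm wide on top; 56 mm high in all. Stands upright on its own coaster at the start. Origin: centre of its underside; z up its axis. x and y axes square to its sides; at the start its sides are parallel to the rack's within 0.05 rad (modulo a quarter turn). About 110 g.
- knob_pot: The round white pot with a ball on its lid: 32 mm diameter and 32 mm high, then a black lid 34 mm wide and 5 mm thick with a 13 mm ball knob on a thin stem; 54 mm high in all. Stands upright on its own coaster at the start. Origin: centre of its underside; z up its axis. About 90 g.
- squat_coaster: Grey plastic coaster: 54 x 54 mm plate, 3 mm thick, with a round (eight-sided), 47 mm wide inside, rim 5 mm high on it, fixed on the holder rack at one of its four places. Origin: centre of its underside; axes along the rack's. It stays and so marks the starting place of its container, the squat jar.
- tall_coaster: Grey plastic coaster: 54 x 54 mm plate, 3 mm thick, with a round (eight-sided), 36 mm wide inside, rim 5 mm high on it, fixed on the holder rack at one of its four places. Origin: centre of its underside; axes along the rack's. It stays and so marks the starting place of its container, the tall bottle.
- square_coaster: Grey plastic coaster: 54 x 54 mm plate, 3 mm thick, with a square, 38 mm wide inside, rim 5 mm high on it, fixed on the holder rack at one of its four places. Origin: centre of its underside; axes along the rack's. It stays and so marks the starting place of its container, the square bottle.
- knob_coaster: Grey plastic coaster: 54 x 54 mm plate, 3 mm thick, with a round (eight-sided), 38 mm wide inside, rim 5 mm high on it, fixed on the holder rack at one of its four places. Origin: centre of its underside; axes along the rack's. It stays and so marks the starting place of its container, the knob pot.
- holder_rack: Fixed wooden board, 70 (x) x 270 (y) x 12 mm, yaw free, on either side of the bench. Four places in a row at y = +90, +30, -30, -90 mm (x = 0), each with a coaster, containers shuffled. Container undersides are 15 mm above the bench, coaster rims reach 20 mm. Steel loop handle, 46 mm high, 48 mm wide, at the +y end (y = 133 mm). Origin: underside, midway between the places.
- caddy: Fixed metal tray, 62 (x) x 245 (y) mm, yaw free, on either side of the bench. Four open compartments in a row centred at y = +90, +30, -30, -90 mm (within 2 mm; x = 0), 56 x 57 mm inside; floor 3 mm, walls (3 mm thick) 16 mm above the bench. Dark steel loop handle, 40 mm high, 48 mm wide, at the +y end (y = 140 mm). Empty at first. Origin: underside, midway along the four.
Things that resemble listed ones, but are neither listed nor needed, are in the scene too. Leave any orange or red look-alike of the knob_pot alone.

How it is judged:
By the outcome, as a careful person would: the job done as asked, in the order asked, and still so for the second after the job is handed in, with the robot touching nothing.
It also fails if it takes over 109 s, if anything falls off the work surface, if the arm or the gripper's body presses on something with over 40 N, if the wrist force passes 120 N, or if a joint passes its speed limit or range.

### The arm

A 6-joint arm with a two-finger parallel gripper is mounted at the origin on the work surface. World frame = base frame: x ahead of the robot, y to its left, z up, the work surface at z = 0. Lengths are in m, angles in degrees, forces in N, time in s.
With the tool pointing down it reaches from about 0.35 to 0.875 m from the base axis. Payload 4.2 kg.
Tool frame: the origin (TCP) lies on the centre line of the jaws, within the pads' length; the fingertips stand 25 mm ahead of it and the grasp point (between the pads) lies 6 mm ahead of it (finger_overhang is the distance from the TCP to the fingertips, in m); z points along the fingers, y is the line along which they close (so a half turn about z gives the same grasp; the last joint's range is limited). The gripper opens to 87 mm and grips with 3 to 60 N. Pads are 19 mm wide; open, the fingers measure 117 mm over their backs; the gripper's body (75 mm by 190 mm) begins 51 mm behind the grasp point.
Start: joints at [80.019, 22.042, 0.453, 0, -68.411, -14.817], TCP at [0.262, 0.567, 0.248] pointing down, gripper open.
Joint ranges: [-179.83, 179.83], [-69.29, 118.12], [-61.27, 80.66], [-181.25, 117.63], [-171.15, -9.14], [-177.46, 177.46]. Speed limits (degrees/s): [159.86, 159.86, 180, 180, 180, 180].

### API

Orientations are given as a 3x3 rotation matrix whose columns are the frame's x, y, z axes.
In Python, from station import sense, capture, finish_job, spot_in, tip_of, finger_overhang gives the robot as it stands. The module is installed in compiled form; this text tells all that it offers.
- The arm moves only by the tool servo_tool, never from a script. Its arguments are lists of equal length, an entry for each row: "slide": the shift along the tool's x, y, z in m, a list of three; "spin": the turn about the tool's z in degrees; "grip": the closure, from 0 (fully open) to 1 (shut). A call has exactly 5 rows; each row is the pose to reach, as a shift and turn from the pose commanded when the call began, along the tool's axes at that moment; what a row does not reach only later rows make up. A row lasts 1/12 s, in which the tool goes at most 41.7 mm and 7.16 degrees, less where a joint would pass 70% of its speed; a pose out of reach is approached as far as the arm can. A call with a gripper value outside its range is refused whole. The fingers move at their own pace and stop on an object; the grip force is fixed at half the most. Time passes only in rows, so rows that repeat a pose let the fingers close, or fill a call up. It gives the time, the measured TCP pose, the force, the opening and the grip force at its end, in the units of the state.
- sense(): the state, without advancing time (a new reading comes with each control period).
- capture(name): name is "side" or "top"; returns a dict with "pixels" (480x640x3 uint8, blue, green, red), "depth" (480x640 float32, m along the optical axis (not along the pixel's ray), 0 where there is no reading), "fx", "fy", "cx", "cy" (pixels), "k1" (the pictures are not rectified: a ray, as slopes to the right and down, at radius r is drawn at 1 + k1 r^2 times it, then the intrinsics apply), "R" (3x3) and "t" (3): a world point X has camera coordinates R X + t. Camera axes: x right, y down, z forward; pixel columns grow to the right and rows downward; lengths in m; the calibration is good to about 2 mm. A picture is of the moment at which its call begins.
- finish_job(): hands the job in; it is judged then, once.
Trained networks look in the newest picture that a camera, given by its name, has taken for a name from the list of things; names that differ only in an ending like _2 or _b are one class to them, and where a whole thing is asked for, a point or a joint stands for the part that bears it (a point fixed in the world has none). Each returns a list of dicts, best first, with "conf" (0 to 1); they miss things now and then, are a little off and sometimes report something else, mostly with a low value. They report only what shows in the picture. A call takes as long as a camera call. They do not tell look-alikes from the thing itself.
- spot_in(thing, camera): "point" ([x, y, z] in m, in world coordinates, good to about 4 mm: the middle of the surface that is visible of it).
- tip_of(thing, camera): "point" ([x, y, z] in m, in world coordinates, good to about 4 mm: a listed point, or the origin of a listed thing).
The state is a dict: "time_s": time; "joints": joint angles; "joint_velocities": joint speeds; "effort": joint torques, N m; "tcp_pos": TCP position; "ee_rot": TCP orientation; "wrist_force": force on the tool from outside, world axes, zero at the start; "moment": the same for the moment, N m; "gripper_width": opening from 0.0 (shut) to 1.0 (fully open); "gripper_force": force on a finger pad.
Only numpy, scipy, OpenCV 4.12 (cv2) and the standard library are available. Lean on these libraries where they do the work, as an engineer would, in place of code of your own. Each camera call takes 0.05 s, during which the arm holds its last target. There are 200 camera calls.

## Working session

There is one attempt and no reset: what is moved stays moved. The work goes in short steps, Python scripts to look and compute and a tool call to move; the robot and the scene stay as the last step left them, time stands still between calls to the robot, and variables do not carry over. Pictures are saved under pics/ and viewed, at most 14 in all, crops included, and the job is handed in when it is done.

Besides the shell and the picture viewer there is one more tool, called after "Emit:" by a JSON object that holds its "method" and its "body", one argument or row to a line. servo_tool: Moves the arm, as the interface text tells. Its arguments: {"type":"object","properties":{"slide":{"type":"array"},"spin":{"type":"array"},"grip":{"type":"array"}},"required":["slide","spin","grip"]}

```bash
mkdir -p pics; python3 - <<'E'
from station import *
import cv2,numpy as np
s=sense(); print(s['time_s'],s['tcp_pos'],np.round(s['ee_rot'],3).tolist(),s['gripper_width'])
for c in('top','side'):
    im=capture(c); cv2.imwrite(f'pics/{c}0.png',im['pixels']); np.savez(f'{c}0.npz',**im)
    for n in('squat_jar','tall_bottle','square_bottle','knob_pot','squat_coaster','tall_coaster','square_coaster','knob_coaster','holder_rack','caddy'):
        print(c,n,[(np.round(d['point'],3).tolist(),round(d['conf'],2)) for d in tip_of(n,c)[:3]])
E
```

```text
0.0 [0.26187374 0.56687675 0.24645035] [[0.908, -0.42, -0.001], [-0.42, -0.908, -0.002], [0.0, 0.002, -1.0]] 1.0009397749907987
top squat_jar [([0.586, -0.183, 0.017], 0.78)]
top tall_bottle [([0.534, -0.218, 0.016], 0.55)]
top square_bottle [([0.435, -0.274, 0.011], 0.91)]
top knob_pot [([0.484, -0.242, 0.013], 0.8), ([0.524, -0.376, -0.003], 0.66), ([0.31, -0.197, 0.002], 0.65)]
top squat_coaster [([0.593, -0.18, 0.018], 0.66)]
top tall_coaster [([0.537, -0.218, 0.015], 0.91), ([0.507, -0.23, 0.002], 0.6)]
top square_coaster [([0.431, -0.275, 0.016], 0.91)]
top knob_coaster [([0.483, -0.25, 0.012], 0.85)]
top holder_rack [([0.511, -0.229, 0.001], 0.64)]
top caddy [([0.56, 0.231, -0.001], 0.98)]
side squat_jar [([0.59, -0.179, 0.017], 0.77)]
side tall_bottle [([0.539, -0.214, 0.015], 0.72)]
side square_bottle [([0.434, -0.281, 0.015], 0.86)]
side knob_pot [([0.31, -0.196, 0.003], 0.79), ([0.525, -0.38, 0.002], 0.73), ([0.484, -0.246, 0.016], 0.66)]
side squat_coaster [([0.588, -0.184, 0.013], 0.55)]
side tall_coaster [([0.531, -0.215, 0.015], 0.87)]
side square_coaster [([0.437, -0.275, 0.017], 0.59), ([0.485, -0.247, 0.013], 0.33)]
side knob_coaster [([0.484, -0.249, 0.014], 0.56), ([0.436, -0.278, 0.016], 0.2)]
side holder_rack []
side caddy [([0.56, 0.229, 0.001], 0.81)]
```

View pics/top0.png

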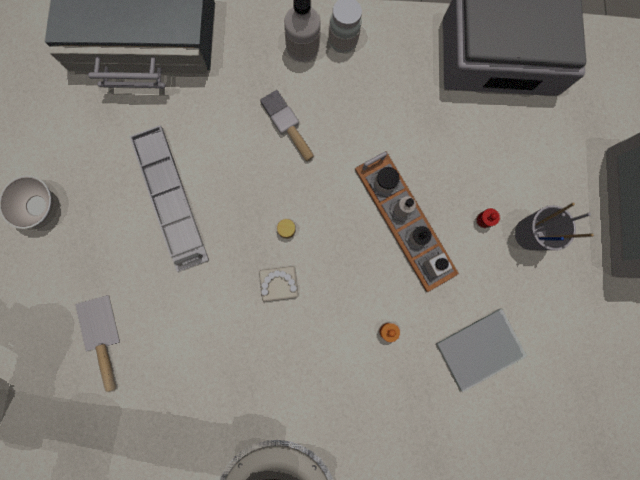

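View pics/side0.png

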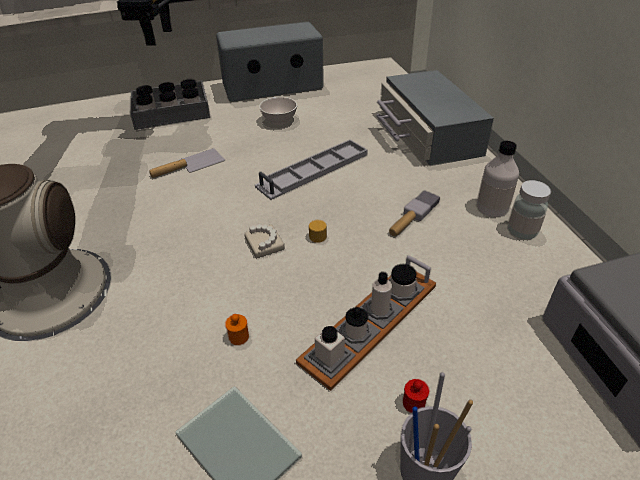

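The top picture shows the rack running from its handle at (375,160) to (437,270). In order from the handle it holds the jar (388,180), tall bottle (406,207), knob pot (421,236) and square bottle (438,265). The empty caddy runs from (150,145) to its handle at (190,258).

There are three knob-pot candidates: red (489,217), orange (390,332), and white with a black lid at (421,236) on the rack. The last one fits the description. I'll confirm it in a crop and refine the geometry from depth.

```bash
cat > geo.py <<'E'
import numpy as np,cv2
def cloud(im):
    K=np.array([[im['fx'],0,im['cx']],[0,im['fy'],im['cy']],[0,0,1.]],float)
    v,u=np.mgrid[0:480,0:640]; uv=np.stack([u.ravel(),v.ravel()],1).astype(float)
    n=cv2.undistortPoints(uv[:,None],K,np.array([float(im['k1']),0,0,0]))[:,0]
    d=im['depth'].ravel().astype(float)
    C=np.c_[n*d[:,None],d]; W=(C-im['t'])@im['R']
    W[d==0]=np.nan
    return W.reshape(480,640,3)
E
python3 - <<'E'
from geo import *
im=dict(np.load('top0.npz')); W=cloud(im)
p=im['pixels']; cv2.imwrite('pics/crop.png',cv2.resize(p[140:300,340:510],None,fx=3.5,fy=3.5,interpolation=cv2.INTER_CUBIC))
# bench
print('bench z',np.nanmedian(W[300:400,150:250,2]))
R=W[150:295,350:465].reshape(-1,3); c=p[150:295,350:465].reshape(-1,3).astype(int)
C=W[120:275,125:215].reshape(-1,3)
def rect(P,n):
    (c0,s,a)=cv2.minAreaRect((P[:,:2]*1000).astype(np.float32)); print(n,len(P),c0,s,a)
m=(R[:,2]>.006)&(R[:,2]<.022); rect(R[m],'rack')
wood=m&(c[:,2]-c[:,0]>50); rect(R[wood],'wood')
m=(C[:,2]>.008)&(C[:,2]<.022); rect(C[m],'caddy wall')
m=(C[:,2]>.03)&(C[:,2]<.05); print('caddy handle',C[m].mean(0),m.sum())
m=(R[:,2]>.03)
for n,g in dict(squat=(.589,-.181),tall=(.536,-.216),knob=(.484,-.246),square=(.434,-.277)).items():
    q=R[m&(np.hypot(R[:,0]-g[0],R[:,1]-g[1])<.03)]; 
    top=q[q[:,2]>np.percentile(q[:,2],90)-.006]; print(n,len(top),top.mean(0).round(4),'mid',((top.max(0)+top.min(0))/2).round(4))
# line fit of net points
P=np.array([[.5895,-.181],[.5355,-.216],[.484,-.2465],[.4345,-.277]])
A=np.array([.09,.03,-.03,-.09]); d=A@(P-P.mean(0))/(A@A); print(P.mean(0),np.degrees(np.arctan2(d[1],d[0])),np.hypot(*d))
E
```

```text
bench z -0.0004983438953786699
rack 3556 (515.8538818359375, -224.60000610351562) (269.0337219238281, 71.35990905761719) 31.129959106445312
wood 1312 (515.7447509765625, -225.36196899414062) (268.08734130859375, 69.29326629638672) 30.97084617614746
caddy wall 1018 (545.7327270507812, 222.12557983398438) (275.75067138671875, 64.04476928710938) 22.492027282714844
caddy handle [0.42924241 0.17314748 0.03822775] 118
squat 372 [ 0.5855 -0.1827  0.0521] mid [ 0.5857 -0.1823  0.0519]
tall 55 [ 0.5345 -0.2131  0.0919] mid [ 0.5344 -0.2134  0.0909]
knob 45 [ 0.483  -0.2438  0.0654] mid [ 0.4834 -0.245   0.0661]
square 126 [ 0.4316 -0.2754  0.0698] mid [ 0.4315 -0.2758  0.0697]
[ 0.510875 -0.230125] 31.66008135438934 1.0113446769304497
```

View pics/crop.png

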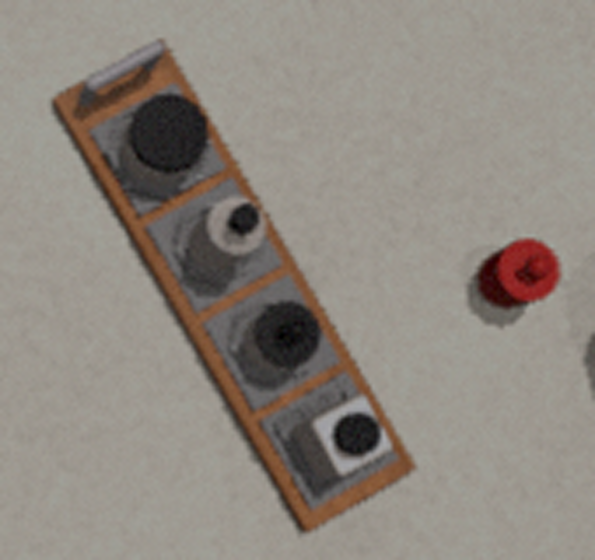

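The crop confirms it: the white pot with the black lid sits third from the handle at crop (285,335), and the red one is off the rack. Next I'll plan the moves with a small helper.

```bash
cat > plan.py <<'E'
import numpy as np
from station import sense
RY,CY=31.1,22.5
RK=dict(squat=(.5857,-.1825),tall=(.5344,-.2132),knob=(.483,-.2445),square=(.4315,-.2757))
CD=dict(squat=(.6431,.2629),tall=(.5877,.2400),knob=(.5323,.2170),square=(.4768,.1941))
def plan(wps):
    """wps: (x,y,z,yaw of tool x); prints tool-frame slide and spin for each leg"""
    s=sense(); p=np.array(s['tcp_pos']); R=np.array(s['ee_rot'])
    print('t',round(s['time_s'],2),'p',p.round(4),'j',np.round(s['joints'],1),'F',np.round(s['wrist_force'],1),'w',round(s['gripper_width'],3),round(s['gripper_force'],1))
    yaw=np.degrees(np.arctan2(R[1,0],R[0,0])); print('yaw',yaw.round(2))
    for x,y,z,w in wps:
        q=np.array([x,y,z]); c,sn=np.cos(np.radians(yaw)),np.sin(np.radians(yaw))
        T=np.array([[c,sn,0],[sn,-c,0],[0,0,-1]])
        print(q.round(3),'slide',(T@(q-p)).round(4).tolist(),'spin',round(-(w-yaw),1)); p,yaw=q,w
E
python3 - <<'E'
from plan import *
plan([(.35,.43,.245,0),(.46,.3,.245,30),(.5,.14,.22,31.1),(.53,-.03,.2,31.1),(*RK['squat'],.17,31.1),(*RK['squat'],.055,31.1)])
E
```

```text
t 1.1 p [0.2621 0.5674 0.2475] j [ 80.   22.    0.5  -0.  -68.4 -14.8] F [-0.4 -0.2 -0.1] w 0.999 0.0
yaw -24.8
[0.35  0.43  0.245] slide [0.1374, 0.0878, 0.0025] spin -24.8
[0.46  0.3   0.245] slide [0.11, 0.13, 0.0] spin -30
[0.5  0.14 0.22] slide [-0.0454, 0.1586, 0.025] spin -1.1
[ 0.53 -0.03  0.2 ] slide [-0.0621, 0.1611, 0.02] spin -0.0
[ 0.586 -0.182  0.17 ] slide [-0.0311, 0.1594, 0.03] spin -0.0
[ 0.586 -0.182  0.055] slide [0.0, 0.0, 0.115] spin -0.0
```

Emit:
{"method": "servo_tool", "body": {
  "slide": [
    [0.028, 0.018, 0],
    [0.055, 0.035, 0],
    [0.082, 0.053, 0.001],
    [0.11, 0.07, 0.002],
    [0.1374, 0.0878, 0.0025]
  ],
  "spin": [-5, -10, -15, -20, -24.8],
  "grip": [0, 0, 0, 0, 0]
}}

```text
time_s: 1.52
tcp_pos: [0.3506, 0.4287, 0.2451]
ee_rot: [[1.0, 0.005, 0.0], [0.005, -1.0, 0.0], [0.0, -0.0, -1.0]]
wrist_force: [0.6, -0.5, -0.4]
gripper_width: 0.999
gripper_force: 0.0
```

Emit:
{"method": "servo_tool", "body": {
  "slide": [
    [0.022, 0.026, 0],
    [0.044, 0.052, 0],
    [0.066, 0.078, 0],
    [0.088, 0.104, 0],
    [0.11, 0.13, 0]
  ],
  "spin": [-6, -12, -18, -24, -30],
  "grip": [0, 0, 0, 0, 0]
}}

```text
time_s: 1.93
tcp_pos: [0.4608, 0.2987, 0.2454]
ee_rot: [[0.863, 0.505, 0.0], [0.505, -0.863, 0.0], [0.001, -0.0, -1.0]]
wrist_force: [0.8, 0.1, -0.2]
gripper_width: 1.002
gripper_force: 0.0
```

Emit:
{"method": "servo_tool", "body": {
  "slide": [
    [-0.009, 0.032, 0.005],
    [-0.018, 0.064, 0.01],
    [-0.027, 0.095, 0.015],
    [-0.036, 0.127, 0.02],
    [-0.0454, 0.1586, 0.025]
  ],
  "spin": [-0.2, -0.5, -0.7, -0.9, -1.1],
  "grip": [0, 0, 0, 0, 0]
}}

```text
time_s: 2.35
tcp_pos: [0.5002, 0.1384, 0.2201]
ee_rot: [[0.856, 0.517, 0.001], [0.517, -0.856, 0.0], [0.001, 0.0, -1.0]]
wrist_force: [0.3, 0.9, -0.8]
gripper_width: 1.0
gripper_force: 0.0
```

Emit:
{"method": "servo_tool", "body": {
  "slide": [
    [-0.012, 0.032, 0.004],
    [-0.025, 0.064, 0.008],
    [-0.037, 0.097, 0.012],
    [-0.05, 0.129, 0.016],
    [-0.0621, 0.1611, 0.02]
  ],
  "spin": [0, 0, 0, 0, 0],
  "grip": [0, 0, 0, 0, 0]
}}

```text
time_s: 2.77
tcp_pos: [0.5301, -0.0317, 0.2002]
ee_rot: [[0.856, 0.517, 0.001], [0.517, -0.856, 0.0], [0.001, 0.0, -1.0]]
wrist_force: [1.0, -0.1, -0.9]
gripper_width: 1.0
gripper_force: 0.0
```

Emit:
{"method": "servo_tool", "body": {
  "slide": [
    [-0.008, 0.04, 0.006],
    [-0.016, 0.08, 0.012],
    [-0.023, 0.12, 0.02],
    [-0.0311, 0.1594, 0.03],
    [-0.0311, 0.1594, 0.03]
  ],
  "spin": [0, 0, 0, 0, 0],
  "grip": [0, 0, 0, 0, 0]
}}

```text
time_s: 3.18
tcp_pos: [0.5863, -0.1882, 0.1672]
ee_rot: [[0.86, 0.511, -0.003], [0.511, -0.86, -0.001], [-0.003, -0.001, -1.0]]
wrist_force: [0.3, 0.4, -1.1]
gripper_width: 1.001
gripper_force: 0.0
```

```bash
python3 - <<'E'
from plan import *
plan([(*RK['squat'],.055,31.1)])
E
```

```text
t 3.18 p [ 0.5863 -0.1882  0.1672] j [-2.700e+00  2.490e+01 -7.200e+00  1.000e-01 -5.800e+01  1.234e+02] F [ 0.3  0.4 -1.1] w 1.001 0.0
yaw 30.73
[ 0.586 -0.182  0.055] slide [0.0024, -0.0052, 0.1122] spin -0.4
```

Emit:
{"method": "servo_tool", "body": {
  "slide": [
    [0, 0, 0],
    [0, 0, 0.02],
    [0, 0, 0.04],
    [0, 0, 0.06],
    [0, 0, 0.06]
  ],
  "spin": [0, 0, 0, 0, 0],
  "grip": [0, 0, 0, 0, 0]
}}

```text
time_s: 3.6
tcp_pos: [0.583, -0.1809, 0.1066]
ee_rot: [[0.856, 0.517, -0.007], [0.517, -0.856, 0.002], [-0.006, -0.005, -1.0]]
wrist_force: [-0.9, 0.3, -0.5]
gripper_width: 1.002
gripper_force: 0.0
```

```bash
python3 - <<'E'
from plan import *
plan([(*RK['squat'],.055,31.1)])
import cv2
from station import capture
im=capture('side'); cv2.imwrite('pics/s1.png',cv2.resize(im['pixels'][190:400,280:480],None,fx=2.5,fy=2.5))
E
```

```text
t 3.6 p [ 0.583  -0.1809  0.1066] j [-2.100e+00  2.830e+01 -1.150e+01 -1.000e-01 -5.060e+01  1.233e+02] F [-0.9  0.3 -0.5] w 1.002 0.0
yaw 31.14
[ 0.586 -0.182  0.055] slide [0.0015, 0.0028, 0.0516] spin 0.0
```

View pics/s1.png

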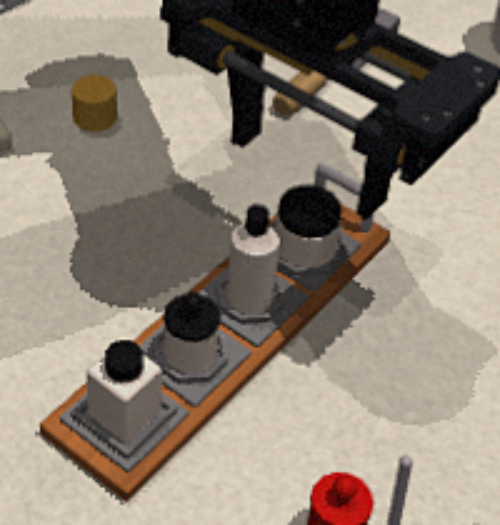

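The crop shows the fingers straddling the squat jar (crop 310,225). I'll go down to it and grasp it.

Emit:
{"method": "servo_tool", "body": {
  "slide": [
    [0.001, 0.001, 0.012],
    [0.001, 0.001, 0.025],
    [0.001, 0.001, 0.037],
    [0.001, 0.001, 0.05],
    [0.001, 0.001, 0.052]
  ],
  "spin": [0, 0, 0, 0, 0],
  "grip": [0, 0, 0, 0, 0]
}}

```text
time_s: 4.07
tcp_pos: [0.5867, -0.1823, 0.057]
ee_rot: [[0.856, 0.517, -0.002], [0.517, -0.856, 0.0], [-0.001, -0.001, -1.0]]
wrist_force: [-0.3, 0.5, -0.6]
gripper_width: 0.996
gripper_force: 0.0
```

Emit:
{"method": "servo_tool", "body": {
  "slide": [
    [0, 0, 0],
    [0, 0, 0],
    [0, 0, 0],
    [0, 0, 0],
    [0, 0, 0]
  ],
  "spin": [0, 0, 0, 0, 0],
  "grip": [0, 0.3, 0.5, 0.6, 0.7]
}}

```text
time_s: 4.48
tcp_pos: [0.5876, -0.183, 0.0589]
ee_rot: [[0.856, 0.517, 0.002], [0.517, -0.856, -0.0], [0.001, 0.001, -1.0]]
wrist_force: [-1.1, 0.1, 1.1]
gripper_width: 0.78
gripper_force: 0.0
```

Emit:
{"method": "servo_tool", "body": {
  "slide": [
    [0, 0, 0],
    [0, 0, 0],
    [0, 0, 0],
    [0, 0, 0],
    [0, 0, 0]
  ],
  "spin": [0, 0, 0, 0, 0],
  "grip": [0.8, 0.9, 1, 1, 1]
}}

```text
time_s: 4.9
tcp_pos: [0.5872, -0.183, 0.0581]
ee_rot: [[0.856, 0.517, 0.0], [0.517, -0.856, -0.0], [-0.0, 0.0, -1.0]]
wrist_force: [-0.4, -0.3, 0.0]
gripper_width: 0.466
gripper_force: 30.0
```

```bash
python3 - <<'E'
from plan import *
x,y=RK['squat']
plan([(*RK['squat'],.145,31.1),(.6,-.04,.16,29),(.615,.08,.16,26),(.63,.18,.16,22.5),(*CD['squat'],.15,22.5),(*CD['squat'],.043,22.5)])
E
```

```text
t 4.9 p [ 0.5872 -0.183   0.0581] j [ -2.2  31.9 -13.6   0.  -44.5 123.3] F [-0.4 -0.3  0. ] w 0.466 30.0
yaw 31.1
[ 0.586 -0.182  0.145] slide [-0.001, -0.0012, -0.0869] spin 0.0
[ 0.6  -0.04  0.16] slide [0.0859, -0.1146, -0.015] spin 2.1
[0.615 0.08  0.16 ] slide [0.0713, -0.0977, 0.0] spin 3
[0.63 0.18 0.16] slide [0.0573, -0.0833, 0.0] spin 3.5
[0.643 0.263 0.15 ] slide [0.0438, -0.0716, 0.01] spin -0.0
[0.643 0.263 0.043] slide [0.0, 0.0, 0.107] spin -0.0
```

Emit:
{"method": "servo_tool", "body": {
  "slide": [
    [0, 0, -0.01],
    [0, 0, -0.03],
    [0, 0, -0.05],
    [0, 0, -0.07],
    [-0.001, -0.001, -0.087]
  ],
  "spin": [0, 0, 0, 0, 0],
  "grip": [1, 1, 1, 1, 1]
}}

```text
time_s: 5.32
tcp_pos: [0.5861, -0.1827, 0.1469]
ee_rot: [[0.856, 0.517, 0.001], [0.517, -0.856, -0.0], [0.001, 0.001, -1.0]]
wrist_force: [-0.2, -0.4, -1.4]
gripper_width: 0.474
gripper_force: 30.0
```

Emit:
{"method": "servo_tool", "body": {
  "slide": [
    [0.012, -0.016, -0.007],
    [0.03, -0.04, -0.012],
    [0.048, -0.064, -0.015],
    [0.067, -0.089, -0.015],
    [0.086, -0.1146, -0.015]
  ],
  "spin": [0.4, 0.8, 1.2, 1.6, 2.1],
  "grip": [1, 1, 1, 1, 1]
}}

```text
time_s: 5.73
tcp_pos: [0.6001, -0.0389, 0.161]
ee_rot: [[0.875, 0.484, 0.001], [0.484, -0.875, 0.0], [0.001, 0.0, -1.0]]
wrist_force: [1.6, 0.3, -1.3]
gripper_width: 0.471
gripper_force: 30.0
```

Emit:
{"method": "servo_tool", "body": {
  "slide": [
    [0.014, -0.02, 0],
    [0.029, -0.039, 0],
    [0.043, -0.059, 0],
    [0.057, -0.078, 0],
    [0.0713, -0.0977, 0]
  ],
  "spin": [0.6, 1.2, 1.8, 2.4, 3],
  "grip": [1, 1, 1, 1, 1]
}}

```text
time_s: 6.15
tcp_pos: [0.6149, 0.0812, 0.1605]
ee_rot: [[0.899, 0.438, -0.0], [0.438, -0.899, 0.0], [-0.0, -0.0, -1.0]]
wrist_force: [-0.1, 0.2, -1.0]
gripper_width: 0.472
gripper_force: 30.0
```

Emit:
{"method": "servo_tool", "body": {
  "slide": [
    [0.012, -0.017, 0],
    [0.023, -0.033, 0],
    [0.034, -0.05, 0],
    [0.046, -0.067, 0],
    [0.0573, -0.0833, 0]
  ],
  "spin": [0.7, 1.4, 2.1, 2.8, 3.5],
  "grip": [1, 1, 1, 1, 1]
}}

```text
time_s: 6.57
tcp_pos: [0.63, 0.181, 0.1605]
ee_rot: [[0.924, 0.382, -0.0], [0.382, -0.924, 0.0], [-0.0, -0.0, -1.0]]
wrist_force: [0.4, -0.4, -1.1]
gripper_width: 0.475
gripper_force: 30.0
```

Emit:
{"method": "servo_tool", "body": {
  "slide": [
    [0.011, -0.018, 0],
    [0.022, -0.036, 0.003],
    [0.032, -0.053, 0.006],
    [0.04, -0.066, 0.009],
    [0.0438, -0.0716, 0.01]
  ],
  "spin": [0, 0, 0, 0, 0],
  "grip": [1, 1, 1, 1, 1]
}}

```text
time_s: 6.98
tcp_pos: [0.643, 0.2651, 0.1489]
ee_rot: [[0.923, 0.384, -0.001], [0.384, -0.923, -0.0], [-0.001, -0.0, -1.0]]
wrist_force: [-0.3, -0.1, -1.2]
gripper_width: 0.471
gripper_force: 30.0
```

Emit:
{"method": "servo_tool", "body": {
  "slide": [
    [0, 0, 0],
    [0, 0, 0.015],
    [0, 0, 0.03],
    [0, 0, 0.045],
    [0, 0, 0.045]
  ],
  "spin": [0, 0, 0, 0, 0],
  "grip": [1, 1, 1, 1, 1]
}}

```text
time_s: 7.4
tcp_pos: [0.6411, 0.2608, 0.1014]
ee_rot: [[0.925, 0.381, -0.007], [0.381, -0.925, -0.003], [-0.008, 0.001, -1.0]]
wrist_force: [-0.3, 0.1, -2.6]
gripper_width: 0.467
gripper_force: 30.0
```

```bash
python3 - <<'E'
from plan import *
plan([(*CD['squat'],.0465,22.5)])
import cv2
from station import capture
im=capture('top'); cv2.imwrite('pics/t1.png',cv2.resize(im['pixels'][110:280,100:260],None,fx=3,fy=3))
E
```

```text
t 7.4 p [0.6411 0.2608 0.1014] j [ 35.5  35.4   1.1  -0.1 -56.1  77. ] F [-0.3  0.1 -2.6] w 0.467 30.0
yaw 22.39
[0.643 0.263 0.046] slide [0.0026, -0.0012, 0.0549] spin -0.1
```

View pics/t1.png

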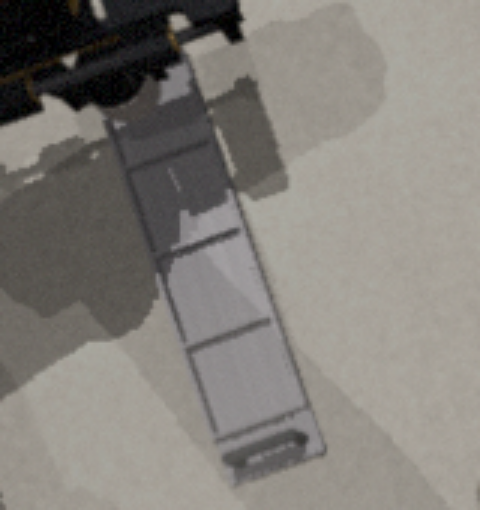

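The picture shows the gripper over the farthest compartment at the top left, crop (150,100), with the other compartments empty. I'll lower slowly.

Emit:
{"method": "servo_tool", "body": {
  "slide": [
    [0, 0, 0.013],
    [0, 0, 0.027],
    [0, 0, 0.04],
    [0, 0, 0.05],
    [0, 0, 0.055]
  ],
  "spin": [0, 0, 0, 0, 0],
  "grip": [1, 1, 1, 1, 1]
}}

```text
time_s: 7.87
tcp_pos: [0.6428, 0.2623, 0.0488]
ee_rot: [[0.924, 0.382, -0.002], [0.382, -0.924, -0.001], [-0.002, 0.0, -1.0]]
wrist_force: [-0.2, 0.1, -1.8]
gripper_width: 0.47
gripper_force: 30.0
```

Emit:
{"method": "servo_tool", "body": {
  "slide": [
    [0, 0, 0.001],
    [0, 0, 0.002],
    [0, 0, 0.003],
    [0, 0, 0.003],
    [0, 0, 0.003]
  ],
  "spin": [0, 0, 0, 0, 0],
  "grip": [1, 1, 1, 1, 1]
}}

```text
time_s: 8.28
tcp_pos: [0.6435, 0.2631, 0.0477]
ee_rot: [[0.924, 0.383, 0.001], [0.383, -0.924, 0.001], [0.001, -0.0, -1.0]]
wrist_force: [0.0, -0.6, -0.4]
gripper_width: 0.471
gripper_force: 30.0
```

Emit:
{"method": "servo_tool", "body": {
  "slide": [
    [0, 0, 0.0005],
    [0, 0, 0.001],
    [0, 0, 0.001],
    [0, 0, 0.001],
    [0, 0, 0.001]
  ],
  "spin": [0, 0, 0, 0, 0],
  "grip": [1, 1, 1, 1, 1]
}}

```text
time_s: 8.7
tcp_pos: [0.6433, 0.2629, 0.0462]
ee_rot: [[0.924, 0.383, 0.0], [0.383, -0.924, 0.0], [0.0, -0.0, -1.0]]
wrist_force: [-0.5, 1.1, -0.1]
gripper_width: 0.473
gripper_force: 30.0
```

Emit:
{"method": "servo_tool", "body": {
  "slide": [
    [0, 0, 0],
    [0, 0, 0],
    [0, 0, 0],
    [0, 0, 0],
    [0, 0, 0]
  ],
  "spin": [0, 0, 0, 0, 0],
  "grip": [0.5, 0.3, 0.2, 0.1, 0]
}}

```text
time_s: 9.12
tcp_pos: [0.6433, 0.2629, 0.0462]
ee_rot: [[0.924, 0.383, 0.0], [0.383, -0.924, 0.0], [0.0, 0.0, -1.0]]
wrist_force: [-0.3, 0.5, 0.2]
gripper_width: 0.718
gripper_force: 0.0
```

Emit:
{"method": "servo_tool", "body": {
  "slide": [
    [0, 0, 0],
    [0, 0, -0.01],
    [0, 0, -0.03],
    [0, 0, -0.065],
    [0, 0, -0.1]
  ],
  "spin": [0, 0, 0, 0, 0],
  "grip": [0, 0, 0, 0, 0]
}}

```text
time_s: 9.53
tcp_pos: [0.6426, 0.2624, 0.1466]
ee_rot: [[0.924, 0.383, -0.002], [0.383, -0.924, -0.002], [-0.003, 0.001, -1.0]]
wrist_force: [0.9, 0.2, 0.8]
gripper_width: 0.992
gripper_force: 0.0
```

```bash
python3 - <<'E'
from plan import *
plan([(.61,.1,.17,27),(.57,-.06,.17,31.1),(*RK['tall'],.17,31.1),(*RK['tall'],.057,31.1)])
E
```

```text
t 9.53 p [0.6426 0.2624 0.1466] j [ 35.5  33.1   3.8   0.  -60.9  77. ] F [0.9 0.2 0.8] w 0.992 0.0
yaw 22.51
[0.61 0.1  0.17] slide [-0.0923, 0.1375, -0.0234] spin -4.5
[ 0.57 -0.06  0.17] slide [-0.1083, 0.1244, 0.0] spin -4.1
[ 0.534 -0.213  0.17 ] slide [-0.1096, 0.1128, 0.0] spin -0.0
[ 0.534 -0.213  0.057] slide [0.0, 0.0, 0.113] spin -0.0
```

Emit:
{"method": "servo_tool", "body": {
  "slide": [
    [-0.018, 0.027, -0.01],
    [-0.037, 0.055, -0.02],
    [-0.055, 0.082, -0.024],
    [-0.074, 0.11, -0.024],
    [-0.0923, 0.1375, -0.024]
  ],
  "spin": [-0.9, -1.8, -2.7, -3.6, -4.5],
  "grip": [0, 0, 0, 0, 0]
}}

```text
time_s: 9.95
tcp_pos: [0.6103, 0.0992, 0.1718]
ee_rot: [[0.89, 0.455, 0.002], [0.455, -0.89, 0.001], [0.002, 0.0, -1.0]]
wrist_force: [-0.5, -0.4, 0.3]
gripper_width: 0.996
gripper_force: 0.0
```

Emit:
{"method": "servo_tool", "body": {
  "slide": [
    [-0.022, 0.025, 0],
    [-0.043, 0.05, 0],
    [-0.065, 0.075, 0],
    [-0.086, 0.1, 0],
    [-0.1083, 0.1244, 0]
  ],
  "spin": [-0.8, -1.6, -2.4, -3.2, -4.1],
  "grip": [0, 0, 0, 0, 0]
}}

```text
time_s: 10.37
tcp_pos: [0.5703, -0.0609, 0.1712]
ee_rot: [[0.856, 0.517, 0.002], [0.517, -0.856, 0.0], [0.001, 0.001, -1.0]]
wrist_force: [0.0, -0.7, 0.0]
gripper_width: 1.0
gripper_force: 0.0
```

Emit:
{"method": "servo_tool", "body": {
  "slide": [
    [-0.026, 0.027, 0],
    [-0.053, 0.055, 0],
    [-0.08, 0.082, 0],
    [-0.1, 0.103, 0],
    [-0.1096, 0.1128, 0]
  ],
  "spin": [0, 0, 0, 0, 0],
  "grip": [0, 0, 0, 0, 0]
}}

```text
time_s: 10.78
tcp_pos: [0.534, -0.2157, 0.1711]
ee_rot: [[0.858, 0.514, 0.001], [0.514, -0.858, -0.001], [0.001, 0.001, -1.0]]
wrist_force: [0.9, -1.0, -0.4]
gripper_width: 0.997
gripper_force: 0.0
```

Emit:
{"method": "servo_tool", "body": {
  "slide": [
    [0, 0, 0],
    [0, 0, 0],
    [0, 0, 0.01],
    [0, 0, 0.025],
    [0, 0, 0.03]
  ],
  "spin": [0, 0, 0, 0, 0],
  "grip": [0, 0, 0, 0, 0]
}}

```text
time_s: 11.2
tcp_pos: [0.5342, -0.211, 0.1378]
ee_rot: [[0.855, 0.518, -0.003], [0.518, -0.855, 0.001], [-0.002, -0.003, -1.0]]
wrist_force: [-0.2, 0.5, 0.1]
gripper_width: 1.0
gripper_force: 0.0
```

```bash
python3 - <<'E'
from plan import *
plan([(*RK['tall'],.057,31.1)])
from geo import *
from station import capture
im=capture('top'); W=cloud(im)
# squat jar placed
C=W[110:290,100:230].reshape(-1,3); q=C[(C[:,2]>.03)&(C[:,2]<.06)&(np.hypot(C[:,0]-.643,C[:,1]-.263)<.035)]
print(len(q),np.median(q[:,2]),((q.max(0)+q.min(0))/2).round(4))
cv2.imwrite('pics/t2.png',cv2.resize(im['pixels'][110:290,110:470],None,fx=2.2,fy=2.2))
E
```

```text
t 11.2 p [ 0.5342 -0.211   0.1378] j [-5.400e+00  2.310e+01 -1.510e+01 -1.000e-01 -5.200e+01  1.266e+02] F [-0.2  0.5  0.1] w 1.0 0.0
yaw 31.19
[ 0.534 -0.213  0.057] slide [-0.001, 0.002, 0.0808] spin 0.1
412 0.040405480724476056 [0.6421 0.2625 0.0373]
```

View pics/t2.png

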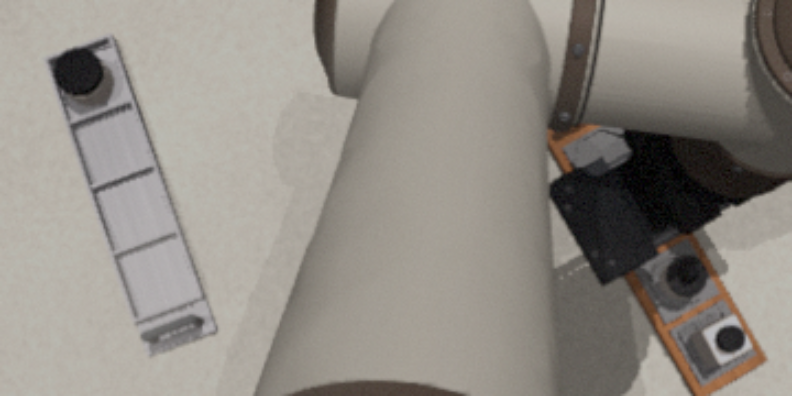

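The picture shows the jar in the far compartment at crop (78,72). Its top is at 40 mm, so it is flat on the floor. The tall bottle is next.

Emit:
{"method": "servo_tool", "body": {
  "slide": [
    [0, 0, 0.02],
    [0, 0, 0.04],
    [0, 0, 0.06],
    [0, 0, 0.078],
    [0, 0, 0.083]
  ],
  "spin": [0, 0, 0, 0, 0],
  "grip": [0, 0, 0, 0.1, 0.2]
}}

```text
time_s: 11.67
tcp_pos: [0.5336, -0.2115, 0.0543]
ee_rot: [[0.856, 0.517, -0.005], [0.517, -0.856, 0.001], [-0.004, -0.004, -1.0]]
wrist_force: [-1.1, 0.0, -0.6]
gripper_width: 0.919
gripper_force: 0.0
```

Emit:
{"method": "servo_tool", "body": {
  "slide": [
    [0, 0, 0],
    [0, 0, 0],
    [0, 0, 0],
    [0, 0, 0],
    [0, 0, 0]
  ],
  "spin": [0, 0, 0, 0, 0],
  "grip": [0.3, 0.4, 0.5, 0.6, 0.7]
}}

```text
time_s: 12.08
tcp_pos: [0.5357, -0.2127, 0.0582]
ee_rot: [[0.856, 0.517, 0.002], [0.517, -0.856, -0.0], [0.002, 0.001, -1.0]]
wrist_force: [0.7, -0.1, -0.3]
gripper_width: 0.556
gripper_force: 0.0
```

Emit:
{"method": "servo_tool", "body": {
  "slide": [
    [0, 0, 0],
    [0, 0, 0],
    [0, 0, 0],
    [0, 0, 0],
    [0, 0, 0]
  ],
  "spin": [0, 0, 0, 0, 0],
  "grip": [0.8, 0.9, 1, 1, 1]
}}

```text
time_s: 12.5
tcp_pos: [0.5355, -0.2129, 0.0575]
ee_rot: [[0.856, 0.517, 0.001], [0.517, -0.856, -0.0], [0.001, 0.001, -1.0]]
wrist_force: [0.1, -1.6, 2.0]
gripper_width: 0.339
gripper_force: 30.0
```

```bash
python3 - <<'E'
from plan import *
plan([(*RK['tall'],.145,31.1),(.55,-.08,.16,29),(.565,.05,.16,26),(.58,.16,.16,22.5),(*CD['tall'],.16,22.5),(*CD['tall'],.043,22.5)])
E
```

```text
t 12.5 p [ 0.5355 -0.2129  0.0575] j [ -5.6  29.  -19.5   0.  -41.4 126.7] F [ 0.1 -1.6  2. ] w 0.339 30.0
yaw 31.12
[ 0.534 -0.213  0.145] slide [-0.0011, -0.0003, -0.0875] spin 0.0
[ 0.55 -0.08  0.16] slide [0.0822, -0.106, -0.015] spin 2.1
[0.565 0.05  0.16 ] slide [0.0761, -0.1064, 0.0] spin 3
[0.58 0.16 0.16] slide [0.0617, -0.0923, 0.0] spin 3.5
[0.588 0.24  0.16 ] slide [0.0377, -0.071, 0.0] spin -0.0
[0.588 0.24  0.043] slide [0.0, 0.0, 0.117] spin -0.0
```

Emit:
{"method": "servo_tool", "body": {
  "slide": [
    [0, 0, -0.01],
    [0, 0, -0.03],
    [0, 0, -0.05],
    [0, 0, -0.07],
    [-0.001, 0, -0.0875]
  ],
  "spin": [0, 0, 0, 0, 0],
  "grip": [1, 1, 1, 1, 1]
}}

```text
time_s: 12.92
tcp_pos: [0.534, -0.213, 0.146]
ee_rot: [[0.856, 0.517, -0.0], [0.517, -0.856, 0.0], [0.0, -0.0, -1.0]]
wrist_force: [-1.1, 0.3, -1.1]
gripper_width: 0.334
gripper_force: 30.0
```

Emit:
{"method": "servo_tool", "body": {
  "slide": [
    [0.011, -0.014, -0.007],
    [0.028, -0.036, -0.012],
    [0.046, -0.059, -0.015],
    [0.064, -0.082, -0.015],
    [0.0822, -0.106, -0.015]
  ],
  "spin": [0.4, 0.8, 1.2, 1.6, 2.1],
  "grip": [1, 1, 1, 1, 1]
}}

```text
time_s: 13.33
tcp_pos: [0.5494, -0.0788, 0.1602]
ee_rot: [[0.875, 0.484, -0.0], [0.484, -0.875, 0.0], [0.0, -0.0, -1.0]]
wrist_force: [1.1, 1.0, -1.3]
gripper_width: 0.337
gripper_force: 30.0
```

Emit:
{"method": "servo_tool", "body": {
  "slide": [
    [0.015, -0.021, 0],
    [0.03, -0.043, 0],
    [0.046, -0.064, 0],
    [0.061, -0.085, 0],
    [0.0761, -0.1064, 0]
  ],
  "spin": [0.6, 1.2, 1.8, 2.4, 3],
  "grip": [1, 1, 1, 1, 1]
}}

```text
time_s: 13.75
tcp_pos: [0.5641, 0.0513, 0.1598]
ee_rot: [[0.899, 0.438, -0.001], [0.438, -0.899, 0.0], [-0.001, -0.001, -1.0]]
wrist_force: [0.6, -0.4, -1.0]
gripper_width: 0.337
gripper_force: 30.0
```

Emit:
{"method": "servo_tool", "body": {
  "slide": [
    [0.012, -0.018, 0],
    [0.025, -0.037, 0],
    [0.037, -0.055, 0],
    [0.049, -0.074, 0],
    [0.0617, -0.0923, 0]
  ],
  "spin": [0.7, 1.4, 2.1, 2.8, 3.5],
  "grip": [1, 1, 1, 1, 1]
}}

```text
time_s: 14.17
tcp_pos: [0.579, 0.161, 0.1597]
ee_rot: [[0.924, 0.382, -0.001], [0.382, -0.924, -0.0], [-0.001, -0.0, -1.0]]
wrist_force: [-0.2, 0.2, -0.9]
gripper_width: 0.334
gripper_force: 30.0
```

Emit:
{"method": "servo_tool", "body": {
  "slide": [
    [0.01, -0.018, 0],
    [0.019, -0.036, 0],
    [0.028, -0.053, 0],
    [0.034, -0.064, 0],
    [0.0377, -0.071, 0]
  ],
  "spin": [0, 0, 0, 0, 0],
  "grip": [1, 1, 1, 1, 1]
}}

```text
time_s: 14.58
tcp_pos: [0.5873, 0.2415, 0.1595]
ee_rot: [[0.923, 0.384, -0.0], [0.384, -0.923, -0.0], [-0.0, -0.0, -1.0]]
wrist_force: [0.3, -1.0, -1.2]
gripper_width: 0.337
gripper_force: 30.0
```

Emit:
{"method": "servo_tool", "body": {
  "slide": [
    [0, 0, 0],
    [0, 0, 0.015],
    [0, 0, 0.03],
    [0, 0, 0.045],
    [0, 0, 0.055]
  ],
  "spin": [0, 0, 0, 0, 0],
  "grip": [1, 1, 1, 1, 1]
}}

```text
time_s: 15.0
tcp_pos: [0.5866, 0.2386, 0.1031]
ee_rot: [[0.924, 0.381, -0.002], [0.381, -0.924, -0.001], [-0.003, 0.0, -1.0]]
wrist_force: [-0.6, -0.4, -1.3]
gripper_width: 0.339
gripper_force: 30.0
```

Emit:
{"method": "servo_tool", "body": {
  "slide": [
    [0, 0, 0],
    [0, 0, 0.012],
    [0, 0, 0.025],
    [0, 0, 0.04],
    [0, 0, 0.05]
  ],
  "spin": [0, 0, 0, 0, 0],
  "grip": [1, 1, 1, 1, 1]
}}

```text
time_s: 15.42
tcp_pos: [0.5873, 0.2397, 0.0537]
ee_rot: [[0.924, 0.382, -0.0], [0.382, -0.924, -0.0], [-0.0, -0.0, -1.0]]
wrist_force: [-0.6, 0.3, -0.5]
gripper_width: 0.335
gripper_force: 30.0
```

Emit:
{"method": "servo_tool", "body": {
  "slide": [
    [0, 0, 0.002],
    [0, 0, 0.004],
    [0, 0, 0.006],
    [0, 0, 0.008],
    [0, 0, 0.008]
  ],
  "spin": [0, 0, 0, 0, 0],
  "grip": [1, 1, 1, 1, 1]
}}

```text
time_s: 15.83
tcp_pos: [0.5875, 0.2402, 0.0468]
ee_rot: [[0.924, 0.383, 0.001], [0.383, -0.924, 0.0], [0.001, -0.0, -1.0]]
wrist_force: [0.5, -0.4, -1.2]
gripper_width: 0.34
gripper_force: 30.0
```

Emit:
{"method": "servo_tool", "body": {
  "slide": [
    [0, 0, 0.0005],
    [0, 0, 0.001],
    [0, 0, 0.0015],
    [0, 0, 0.0015],
    [0, 0, 0.0015]
  ],
  "spin": [0, 0, 0, 0, 0],
  "grip": [1, 1, 1, 1, 1]
}}

```text
time_s: 16.25
tcp_pos: [0.5876, 0.2401, 0.0455]
ee_rot: [[0.924, 0.383, 0.001], [0.383, -0.924, 0.0], [0.001, -0.0, -1.0]]
wrist_force: [-0.7, -0.1, 1.4]
gripper_width: 0.335
gripper_force: 30.0
```

Emit:
{"method": "servo_tool", "body": {
  "slide": [
    [0, 0, 0],
    [0, 0, 0],
    [0, 0, 0],
    [0, 0, 0],
    [0, 0, 0]
  ],
  "spin": [0, 0, 0, 0, 0],
  "grip": [0.6, 0.5, 0.3, 0.1, 0]
}}

```text
time_s: 16.67
tcp_pos: [0.5874, 0.24, 0.045]
ee_rot: [[0.924, 0.383, -0.0], [0.383, -0.924, -0.0], [-0.0, 0.0, -1.0]]
wrist_force: [0.5, -0.1, 0.7]
gripper_width: 0.615
gripper_force: 0.0
```

Emit:
{"method": "servo_tool", "body": {
  "slide": [
    [0, 0, 0],
    [0, 0, -0.01],
    [0, 0, -0.03],
    [0, 0, -0.07],
    [0, 0, -0.11]
  ],
  "spin": [0, 0, 0, 0, 0],
  "grip": [0, 0, 0, 0, 0]
}}

```text
time_s: 17.08
tcp_pos: [0.5866, 0.2394, 0.1555]
ee_rot: [[0.924, 0.383, -0.003], [0.383, -0.924, -0.002], [-0.004, 0.001, -1.0]]
wrist_force: [0.5, 1.0, 0.9]
gripper_width: 0.967
gripper_force: 0.0
```

```bash
python3 - <<'E'
from plan import *
plan([(.55,.09,.17,27),(.515,-.08,.17,31.1),(*RK['knob'],.14,31.1),(*RK['knob'],.057,31.1)])
E
```

```text
t 17.08 p [0.5866 0.2394 0.1555] j [ 36.8  27.2  -5.2   0.  -57.8  75.7] F [0.5 1.  0.9] w 0.967 0.0
yaw 22.51
[0.55 0.09 0.17] slide [-0.091, 0.124, -0.0145] spin -4.5
[ 0.515 -0.08   0.17 ] slide [-0.1084, 0.1356, 0.0] spin -4.1
[ 0.483 -0.244  0.14 ] slide [-0.1124, 0.1243, 0.03] spin -0.0
[ 0.483 -0.244  0.057] slide [0.0, 0.0, 0.083] spin -0.0
```

Emit:
{"method": "servo_tool", "body": {
  "slide": [
    [-0.018, 0.025, -0.01],
    [-0.037, 0.05, -0.015],
    [-0.055, 0.075, -0.015],
    [-0.073, 0.1, -0.015],
    [-0.092, 0.124, -0.015]
  ],
  "spin": [-0.9, -1.8, -2.7, -3.6, -4.5],
  "grip": [0, 0, 0, 0, 0]
}}

```text
time_s: 17.5
tcp_pos: [0.5495, 0.089, 0.1713]
ee_rot: [[0.89, 0.455, 0.002], [0.455, -0.89, 0.001], [0.002, 0.0, -1.0]]
wrist_force: [0.7, 0.0, 0.8]
gripper_width: 0.997
gripper_force: 0.0
```

Emit:
{"method": "servo_tool", "body": {
  "slide": [
    [-0.022, 0.027, 0],
    [-0.043, 0.054, 0],
    [-0.065, 0.081, 0],
    [-0.087, 0.108, 0],
    [-0.1084, 0.1356, 0]
  ],
  "spin": [-0.8, -1.6, -2.4, -3.2, -4.1],
  "grip": [0, 0, 0, 0, 0]
}}

```text
time_s: 17.92
tcp_pos: [0.5142, -0.0813, 0.1712]
ee_rot: [[0.856, 0.518, 0.001], [0.518, -0.856, 0.0], [0.001, 0.001, -1.0]]
wrist_force: [-0.1, -0.1, -1.2]
gripper_width: 1.004
gripper_force: 0.0
```

Emit:
{"method": "servo_tool", "body": {
  "slide": [
    [-0.027, 0.03, 0],
    [-0.054, 0.06, 0.005],
    [-0.081, 0.09, 0.015],
    [-0.103, 0.114, 0.025],
    [-0.1124, 0.1243, 0.03]
  ],
  "spin": [0, 0, 0, 0, 0],
  "grip": [0, 0, 0, 0, 0]
}}

```text
time_s: 18.33
tcp_pos: [0.4812, -0.2474, 0.1398]
ee_rot: [[0.858, 0.513, -0.001], [0.513, -0.858, -0.0], [-0.001, -0.0, -1.0]]
wrist_force: [0.3, 1.1, 0.1]
gripper_width: 0.999
gripper_force: 0.0
```

Emit:
{"method": "servo_tool", "body": {
  "slide": [
    [0, 0, 0],
    [0, 0, 0],
    [0, 0, 0.01],
    [0, 0, 0.02],
    [0, 0, 0.02]
  ],
  "spin": [0, 0, 0, 0, 0],
  "grip": [0, 0, 0, 0, 0]
}}

```text
time_s: 18.75
tcp_pos: [0.4816, -0.2428, 0.118]
ee_rot: [[0.856, 0.517, -0.004], [0.517, -0.856, 0.001], [-0.003, -0.003, -1.0]]
wrist_force: [-0.8, 0.0, 0.3]
gripper_width: 1.0
gripper_force: 0.0
```

```bash
python3 - <<'E'
from plan import *
plan([(*RK['knob'],.057,31.1)])
from geo import *
from station import capture
im=capture('top'); W=cloud(im)
C=W[110:290,100:230].reshape(-1,3); q=C[(C[:,2]>.066)&(C[:,2]<.1)&(np.hypot(C[:,0]-.588,C[:,1]-.24)<.035)]
print(len(q),np.median(q[:,2]),((q.max(0)+q.min(0))/2).round(4))
cv2.imwrite('pics/t3.png',cv2.resize(im['pixels'][110:290,110:470],None,fx=2.2,fy=2.2))
E
```

```text
t 18.75 p [ 0.4816 -0.2428  0.118 ] j [-9.500e+00  2.150e+01 -2.130e+01 -1.000e-01 -4.740e+01  1.308e+02] F [-0.8  0.   0.3] w 1.0 0.0
yaw 31.16
[ 0.483 -0.244  0.057] slide [0.0003, 0.0021, 0.061] spin 0.1
58 0.07950161645136064 [0.5846 0.2401 0.0749]
```

View pics/t3.png

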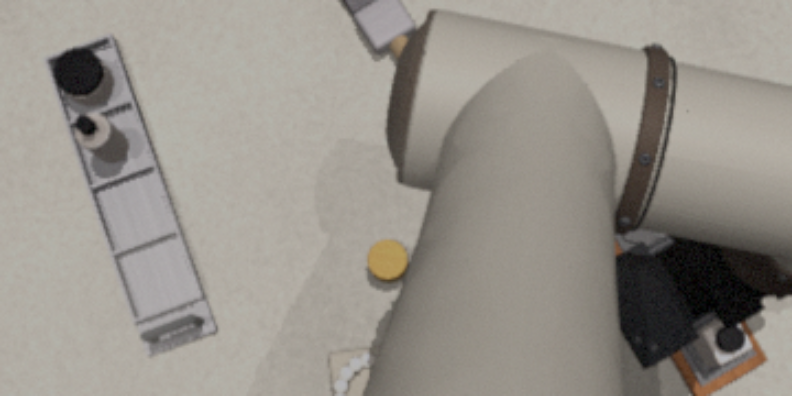

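The tall bottle stands in the second compartment at crop (90,130), with its top at about 80 mm. Next is the knob pot.

Emit:
{"method": "servo_tool", "body": {
  "slide": [
    [0, 0.001, 0.015],
    [0, 0.001, 0.03],
    [0, 0.001, 0.045],
    [0, 0.001, 0.058],
    [0, 0.001, 0.063]
  ],
  "spin": [0, 0, 0, 0, 0],
  "grip": [0, 0, 0, 0.1, 0.2]
}}

```text
time_s: 19.22
tcp_pos: [0.4826, -0.2443, 0.0554]
ee_rot: [[0.856, 0.517, -0.003], [0.517, -0.856, 0.001], [-0.002, -0.002, -1.0]]
wrist_force: [-1.0, 0.2, -1.2]
gripper_width: 0.919
gripper_force: 0.0
```

Emit:
{"method": "servo_tool", "body": {
  "slide": [
    [0, 0, 0],
    [0, 0, 0],
    [0, 0, 0],
    [0, 0, 0],
    [0, 0, 0]
  ],
  "spin": [0, 0, 0, 0, 0],
  "grip": [0.3, 0.4, 0.5, 0.6, 0.7]
}}

```text
time_s: 19.63
tcp_pos: [0.4838, -0.2452, 0.0579]
ee_rot: [[0.856, 0.517, 0.002], [0.517, -0.856, -0.0], [0.001, 0.001, -1.0]]
wrist_force: [0.3, 0.8, 0.1]
gripper_width: 0.558
gripper_force: 0.0
```

Emit:
{"method": "servo_tool", "body": {
  "slide": [
    [0, 0, 0],
    [0, 0, 0],
    [0, 0, 0],
    [0, 0, 0],
    [0, 0, 0]
  ],
  "spin": [0, 0, 0, 0, 0],
  "grip": [0.8, 0.9, 1, 1, 1]
}}

```text
time_s: 20.05
tcp_pos: [0.4838, -0.2454, 0.0574]
ee_rot: [[0.856, 0.517, 0.001], [0.517, -0.856, -0.001], [0.001, 0.001, -1.0]]
wrist_force: [1.0, -1.2, 2.5]
gripper_width: 0.373
gripper_force: 30.0
```

```bash
python3 - <<'E'
from plan import *
plan([(*RK['knob'],.145,31.1),(.495,-.12,.16,29),(.51,.01,.16,26),(.525,.12,.16,22.5),(*CD['knob'],.16,22.5)])
E
```

```text
t 20.05 p [ 0.4838 -0.2454  0.0574] j [ -9.8  26.5 -24.4   0.  -39.  130.8] F [ 1.  -1.2  2.5] w 0.373 30.0
yaw 31.12
[ 0.483 -0.244  0.145] slide [-0.0002, -0.0011, -0.0876] spin 0.0
[ 0.495 -0.12   0.16 ] slide [0.0746, -0.1004, -0.015] spin 2.1
[0.51 0.01 0.16] slide [0.0761, -0.1064, 0.0] spin 3
[0.525 0.12  0.16 ] slide [0.0617, -0.0923, 0.0] spin 3.5
[0.532 0.217 0.16 ] slide [0.0439, -0.0868, 0.0] spin -0.0
```

Emit:
{"method": "servo_tool", "body": {
  "slide": [
    [0, 0, -0.01],
    [0, 0, -0.03],
    [0, 0, -0.05],
    [0, 0, -0.07],
    [0, -0.001, -0.0875]
  ],
  "spin": [0, 0, 0, 0, 0],
  "grip": [1, 1, 1, 1, 1]
}}

```text
time_s: 20.47
tcp_pos: [0.4825, -0.2442, 0.146]
ee_rot: [[0.856, 0.516, -0.0], [0.516, -0.856, 0.0], [0.0, -0.0, -1.0]]
wrist_force: [0.6, 0.7, -1.3]
gripper_width: 0.372
gripper_force: 30.0
```

Emit:
{"method": "servo_tool", "body": {
  "slide": [
    [0.01, -0.013, -0.007],
    [0.026, -0.034, -0.012],
    [0.042, -0.056, -0.015],
    [0.058, -0.078, -0.015],
    [0.0746, -0.1004, -0.015]
  ],
  "spin": [0.4, 0.8, 1.2, 1.6, 2.1],
  "grip": [1, 1, 1, 1, 1]
}}

```text
time_s: 20.88
tcp_pos: [0.4942, -0.1186, 0.1601]
ee_rot: [[0.875, 0.484, -0.0], [0.484, -0.875, 0.0], [0.0, -0.0, -1.0]]
wrist_force: [0.0, -0.2, -1.5]
gripper_width: 0.37
gripper_force: 30.0
```

Emit:
{"method": "servo_tool", "body": {
  "slide": [
    [0.015, -0.021, 0],
    [0.03, -0.043, 0],
    [0.046, -0.064, 0],
    [0.061, -0.085, 0],
    [0.0761, -0.1064, 0]
  ],
  "spin": [0.6, 1.2, 1.8, 2.4, 3],
  "grip": [1, 1, 1, 1, 1]
}}

```text
time_s: 21.3
tcp_pos: [0.5092, 0.0114, 0.1598]
ee_rot: [[0.899, 0.438, -0.001], [0.438, -0.899, 0.0], [-0.001, -0.0, -1.0]]
wrist_force: [0.4, 0.3, -0.9]
gripper_width: 0.37
gripper_force: 30.0
```

Emit:
{"method": "servo_tool", "body": {
  "slide": [
    [0.012, -0.018, 0],
    [0.025, -0.037, 0],
    [0.037, -0.055, 0],
    [0.049, -0.074, 0],
    [0.0617, -0.0923, 0]
  ],
  "spin": [0.7, 1.4, 2.1, 2.8, 3.5],
  "grip": [1, 1, 1, 1, 1]
}}

```text
time_s: 21.72
tcp_pos: [0.524, 0.1211, 0.1597]
ee_rot: [[0.924, 0.382, -0.001], [0.382, -0.924, -0.0], [-0.001, -0.0, -1.0]]
wrist_force: [0.6, -0.6, -2.0]
gripper_width: 0.368
gripper_force: 30.0
```

Emit:
{"method": "servo_tool", "body": {
  "slide": [
    [0.011, -0.021, 0],
    [0.022, -0.043, 0],
    [0.032, -0.063, 0],
    [0.04, -0.079, 0],
    [0.0439, -0.0868, 0]
  ],
  "spin": [0, 0, 0, 0, 0],
  "grip": [1, 1, 1, 1, 1]
}}

```text
time_s: 22.13
tcp_pos: [0.532, 0.2191, 0.1596]
ee_rot: [[0.923, 0.384, -0.0], [0.384, -0.923, 0.0], [-0.0, -0.0, -1.0]]
wrist_force: [0.3, -0.4, -1.3]
gripper_width: 0.374
gripper_force: 30.0
```

Emit:
{"method": "servo_tool", "body": {
  "slide": [
    [0, 0, 0],
    [0, 0, 0.015],
    [0, 0, 0.03],
    [0, 0, 0.045],
    [0, 0, 0.055]
  ],
  "spin": [0, 0, 0, 0, 0],
  "grip": [1, 1, 1, 1, 1]
}}

```text
time_s: 22.55
tcp_pos: [0.5311, 0.2155, 0.1032]
ee_rot: [[0.924, 0.381, -0.003], [0.381, -0.924, -0.001], [-0.003, 0.0, -1.0]]
wrist_force: [-0.5, -0.2, -0.2]
gripper_width: 0.375
gripper_force: 30.0
```

Emit:
{"method": "servo_tool", "body": {
  "slide": [
    [0, 0, 0],
    [0, 0, 0.012],
    [0, 0, 0.025],
    [0, 0, 0.04],
    [0, 0, 0.05]
  ],
  "spin": [0, 0, 0, 0, 0],
  "grip": [1, 1, 1, 1, 1]
}}

```text
time_s: 22.97
tcp_pos: [0.5321, 0.2166, 0.0543]
ee_rot: [[0.924, 0.382, -0.0], [0.382, -0.924, -0.0], [-0.0, 0.0, -1.0]]
wrist_force: [-0.2, 0.2, -0.7]
gripper_width: 0.371
gripper_force: 30.0
```

Emit:
{"method": "servo_tool", "body": {
  "slide": [
    [0, 0, 0.002],
    [0, 0, 0.004],
    [0, 0, 0.006],
    [0, 0, 0.008],
    [0, 0, 0.008]
  ],
  "spin": [0, 0, 0, 0, 0],
  "grip": [1, 1, 1, 1, 1]
}}

```text
time_s: 23.38
tcp_pos: [0.5323, 0.2173, 0.0469]
ee_rot: [[0.924, 0.383, 0.0], [0.383, -0.924, 0.0], [0.001, -0.0, -1.0]]
wrist_force: [-0.2, -0.0, -0.4]
gripper_width: 0.372
gripper_force: 30.0
```

Emit:
{"method": "servo_tool", "body": {
  "slide": [
    [0, 0, 0.0005],
    [0, 0, 0.001],
    [0, 0, 0.0015],
    [0, 0, 0.0015],
    [0, 0, 0.0015]
  ],
  "spin": [0, 0, 0, 0, 0],
  "grip": [1, 1, 1, 1, 1]
}}

```text
time_s: 23.8
tcp_pos: [0.5323, 0.2173, 0.0455]
ee_rot: [[0.924, 0.383, 0.001], [0.383, -0.924, 0.0], [0.001, -0.0, -1.0]]
wrist_force: [-1.1, -0.0, 2.2]
gripper_width: 0.371
gripper_force: 30.0
```

Emit:
{"method": "servo_tool", "body": {
  "slide": [
    [0, 0, 0],
    [0, 0, 0],
    [0, 0, 0],
    [0, 0, 0],
    [0, 0, 0]
  ],
  "spin": [0, 0, 0, 0, 0],
  "grip": [0.6, 0.5, 0.3, 0.1, 0]
}}

```text
time_s: 24.22
tcp_pos: [0.5321, 0.2172, 0.0449]
ee_rot: [[0.924, 0.383, -0.0], [0.383, -0.924, -0.0], [-0.0, 0.0, -1.0]]
wrist_force: [0.3, 0.4, 0.3]
gripper_width: 0.621
gripper_force: 0.0
```

Emit:
{"method": "servo_tool", "body": {
  "slide": [
    [0, 0, 0],
    [0, 0, -0.01],
    [0, 0, -0.03],
    [0, 0, -0.07],
    [0, 0, -0.11]
  ],
  "spin": [0, 0, 0, 0, 0],
  "grip": [0, 0, 0, 0, 0]
}}

```text
time_s: 24.63
tcp_pos: [0.5313, 0.2165, 0.1558]
ee_rot: [[0.924, 0.383, -0.003], [0.383, -0.924, -0.002], [-0.003, 0.001, -1.0]]
wrist_force: [0.4, 0.4, 0.1]
gripper_width: 0.966
gripper_force: 0.0
```

```bash
python3 - <<'E'
from plan import *
plan([(.495,.06,.17,27),(.46,-.11,.17,31.1),(*RK['square'],.14,31.1),(*RK['square'],.057,31.1)])
E
```

```text
t 24.63 p [0.5313 0.2165 0.1558] j [ 38.3  21.9 -14.1   0.  -54.3  74.2] F [0.4 0.4 0.1] w 0.966 0.0
yaw 22.51
[0.495 0.06  0.17 ] slide [-0.0935, 0.1307, -0.0142] spin -4.5
[ 0.46 -0.11  0.17] slide [-0.1084, 0.1356, 0.0] spin -4.1
[ 0.432 -0.276  0.14 ] slide [-0.11, 0.1272, 0.03] spin -0.0
[ 0.432 -0.276  0.057] slide [0.0, 0.0, 0.083] spin -0.0
```

Emit:
{"method": "servo_tool", "body": {
  "slide": [
    [-0.019, 0.026, -0.01],
    [-0.038, 0.052, -0.015],
    [-0.057, 0.078, -0.015],
    [-0.076, 0.104, -0.015],
    [-0.0945, 0.131, -0.015]
  ],
  "spin": [-0.9, -1.8, -2.7, -3.6, -4.5],
  "grip": [0, 0, 0, 0, 0]
}}

```text
time_s: 25.05
tcp_pos: [0.4943, 0.0588, 0.1712]
ee_rot: [[0.89, 0.455, 0.001], [0.455, -0.89, 0.001], [0.002, 0.0, -1.0]]
wrist_force: [-0.7, -0.8, -0.2]
gripper_width: 1.0
gripper_force: 0.0
```

Emit:
{"method": "servo_tool", "body": {
  "slide": [
    [-0.022, 0.027, 0],
    [-0.043, 0.054, 0],
    [-0.065, 0.081, 0],
    [-0.087, 0.108, 0],
    [-0.1084, 0.1356, 0]
  ],
  "spin": [-0.8, -1.6, -2.4, -3.2, -4.1],
  "grip": [0, 0, 0, 0, 0]
}}

```text
time_s: 25.47
tcp_pos: [0.4593, -0.1115, 0.1711]
ee_rot: [[0.856, 0.518, 0.001], [0.518, -0.856, 0.0], [0.001, 0.001, -1.0]]
wrist_force: [1.0, -0.5, 0.0]
gripper_width: 0.999
gripper_force: 0.0
```

Emit:
{"method": "servo_tool", "body": {
  "slide": [
    [-0.027, 0.031, 0],
    [-0.053, 0.062, 0.005],
    [-0.08, 0.092, 0.015],
    [-0.1, 0.117, 0.025],
    [-0.11, 0.1272, 0.03]
  ],
  "spin": [0, 0, 0, 0, 0],
  "grip": [0, 0, 0, 0, 0]
}}

```text
time_s: 25.88
tcp_pos: [0.4304, -0.2789, 0.1398]
ee_rot: [[0.858, 0.514, -0.0], [0.514, -0.858, -0.0], [-0.0, 0.0, -1.0]]
wrist_force: [0.3, -0.9, 1.0]
gripper_width: 1.0
gripper_force: 0.0
```

Emit:
{"method": "servo_tool", "body": {
  "slide": [
    [0, 0, 0],
    [0, 0, 0],
    [0, 0, 0.01],
    [0, 0, 0.02],
    [0, 0, 0.02]
  ],
  "spin": [0, 0, 0, 0, 0],
  "grip": [0, 0, 0, 0, 0]
}}

```text
time_s: 26.3
tcp_pos: [0.4303, -0.2743, 0.1181]
ee_rot: [[0.856, 0.517, -0.004], [0.517, -0.856, 0.002], [-0.002, -0.003, -1.0]]
wrist_force: [0.4, 1.1, -0.3]
gripper_width: 1.002
gripper_force: 0.0
```

```bash
python3 - <<'E'
from plan import *
plan([(*RK['square'],.057,31.1)])
from geo import *
from station import capture
im=capture('top'); W=cloud(im)
C=W[110:290,100:230].reshape(-1,3); q=C[(C[:,2]>.036)&(C[:,2]<.1)&(np.hypot(C[:,0]-.532,C[:,1]-.217)<.025)]
print(len(q),np.median(q[:,2]),q[:,2].max(),((q.max(0)+q.min(0))/2).round(4))
im=capture('side'); cv2.imwrite('pics/s3.png',cv2.resize(im['pixels'][130:410,230:480],None,fx=2,fy=2))
E
```

```text
t 26.3 p [ 0.4303 -0.2743  0.1181] j [-1.430e+01  1.900e+01 -2.530e+01 -1.000e-01 -4.590e+01  1.355e+02] F [ 0.4  1.1 -0.3] w 1.002 0.0
yaw 31.16
[ 0.432 -0.276  0.057] slide [0.0003, 0.0018, 0.0611] spin 0.1
276 0.03978926836219894 0.05966170426500824 [0.5324 0.2166 0.0478]
```

View pics/s3.png

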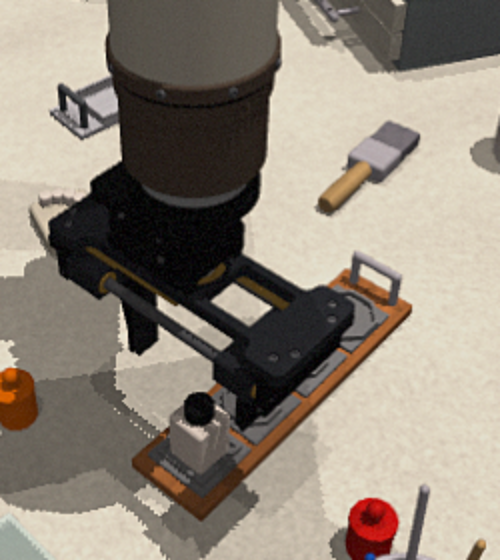

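The picture shows the gripper above the square bottle at crop (200,430). Depth puts the knob pot's lid at 40 mm and centred, so it is flat in the third compartment.

Emit:
{"method": "servo_tool", "body": {
  "slide": [
    [0, 0.001, 0.015],
    [0, 0.001, 0.03],
    [0, 0.001, 0.045],
    [0, 0.001, 0.058],
    [0, 0.001, 0.063]
  ],
  "spin": [0, 0, 0, 0, 0],
  "grip": [0, 0, 0, 0.1, 0.2]
}}

```text
time_s: 26.82
tcp_pos: [0.4314, -0.276, 0.0557]
ee_rot: [[0.856, 0.517, -0.002], [0.517, -0.856, 0.001], [-0.002, -0.002, -1.0]]
wrist_force: [-1.0, 0.1, 0.9]
gripper_width: 0.918
gripper_force: 0.0
```

Emit:
{"method": "servo_tool", "body": {
  "slide": [
    [0, 0, 0],
    [0, 0, 0],
    [0, 0, 0],
    [0, 0, 0],
    [0, 0, 0]
  ],
  "spin": [0, 0, 0, 0, 0],
  "grip": [0.3, 0.4, 0.5, 0.6, 0.7]
}}

```text
time_s: 27.23
tcp_pos: [0.4324, -0.2768, 0.0578]
ee_rot: [[0.856, 0.517, 0.002], [0.517, -0.856, -0.0], [0.001, 0.001, -1.0]]
wrist_force: [-0.9, -0.2, -0.4]
gripper_width: 0.556
gripper_force: 0.0
```

Emit:
{"method": "servo_tool", "body": {
  "slide": [
    [0, 0, 0],
    [0, 0, 0],
    [0, 0, 0],
    [0, 0, 0],
    [0, 0, 0]
  ],
  "spin": [0, 0, 0, 0, 0],
  "grip": [0.8, 0.9, 1, 1, 1]
}}

```text
time_s: 27.65
tcp_pos: [0.4322, -0.2768, 0.0574]
ee_rot: [[0.856, 0.517, 0.001], [0.517, -0.856, -0.0], [0.0, 0.001, -1.0]]
wrist_force: [0.7, -0.6, 2.9]
gripper_width: 0.367
gripper_force: 30.0
```

```bash
python3 - <<'E'
from plan import *
plan([(*RK['square'],.145,31.1),(.44,-.15,.16,29),(.455,-.02,.16,26),(.47,.09,.16,22.5),(*CD['square'],.16,22.5)])
E
```

```text
t 27.65 p [ 0.4322 -0.2768  0.0574] j [-14.5  24.4 -28.5   0.  -37.1 135.6] F [ 0.7 -0.6  2.9] w 0.367 30.0
yaw 31.11
[ 0.432 -0.276  0.145] slide [-0.0, -0.0013, -0.0876] spin 0.0
[ 0.44 -0.15  0.16] slide [0.0722, -0.1032, -0.015] spin 2.1
[ 0.455 -0.02   0.16 ] slide [0.0761, -0.1064, 0.0] spin 3
[0.47 0.09 0.16] slide [0.0617, -0.0923, 0.0] spin 3.5
[0.477 0.194 0.16 ] slide [0.0461, -0.0936, 0.0] spin -0.0
```

Emit:
{"method": "servo_tool", "body": {
  "slide": [
    [0, 0, -0.01],
    [0, 0, -0.03],
    [0, 0, -0.05],
    [0, 0, -0.07],
    [0, -0.001, -0.0875]
  ],
  "spin": [0, 0, 0, 0, 0],
  "grip": [1, 1, 1, 1, 1]
}}

```text
time_s: 28.07
tcp_pos: [0.4314, -0.2758, 0.1462]
ee_rot: [[0.856, 0.516, 0.0], [0.516, -0.856, -0.0], [0.0, 0.0, -1.0]]
wrist_force: [0.6, 0.2, -1.0]
gripper_width: 0.366
gripper_force: 30.0
```

Emit:
{"method": "servo_tool", "body": {
  "slide": [
    [0.01, -0.014, -0.007],
    [0.025, -0.036, -0.012],
    [0.041, -0.058, -0.015],
    [0.056, -0.08, -0.015],
    [0.0722, -0.1032, -0.015]
  ],
  "spin": [0.4, 0.8, 1.2, 1.6, 2.1],
  "grip": [1, 1, 1, 1, 1]
}}

```text
time_s: 28.48
tcp_pos: [0.4395, -0.1491, 0.1602]
ee_rot: [[0.875, 0.484, 0.0], [0.484, -0.875, 0.0], [0.0, -0.0, -1.0]]
wrist_force: [0.7, 1.0, -0.6]
gripper_width: 0.365
gripper_force: 30.0
```

Emit:
{"method": "servo_tool", "body": {
  "slide": [
    [0.015, -0.021, 0],
    [0.03, -0.043, 0],
    [0.046, -0.064, 0],
    [0.061, -0.085, 0],
    [0.0761, -0.1064, 0]
  ],
  "spin": [0.6, 1.2, 1.8, 2.4, 3],
  "grip": [1, 1, 1, 1, 1]
}}

```text
time_s: 28.9
tcp_pos: [0.4545, -0.019, 0.16]
ee_rot: [[0.899, 0.438, -0.0], [0.438, -0.899, 0.0], [-0.0, -0.0, -1.0]]
wrist_force: [0.1, 0.6, -1.4]
gripper_width: 0.366
gripper_force: 30.0
```

Emit:
{"method": "servo_tool", "body": {
  "slide": [
    [0.012, -0.018, 0],
    [0.025, -0.037, 0],
    [0.037, -0.055, 0],
    [0.049, -0.074, 0],
    [0.0617, -0.0923, 0]
  ],
  "spin": [0.7, 1.4, 2.1, 2.8, 3.5],
  "grip": [1, 1, 1, 1, 1]
}}

```text
time_s: 29.32
tcp_pos: [0.4694, 0.0908, 0.1599]
ee_rot: [[0.924, 0.382, -0.001], [0.382, -0.924, -0.0], [-0.001, -0.0, -1.0]]
wrist_force: [0.3, 0.0, -1.2]
gripper_width: 0.364
gripper_force: 30.0
```

Emit:
{"method": "servo_tool", "body": {
  "slide": [
    [0.011, -0.023, 0],
    [0.022, -0.046, 0],
    [0.033, -0.067, 0],
    [0.042, -0.085, 0],
    [0.0461, -0.0936, 0]
  ],
  "spin": [0, 0, 0, 0, 0],
  "grip": [1, 1, 1, 1, 1]
}}

```text
time_s: 29.73
tcp_pos: [0.4768, 0.196, 0.1599]
ee_rot: [[0.923, 0.384, 0.0], [0.384, -0.923, 0.0], [0.001, -0.0, -1.0]]
wrist_force: [0.1, 0.1, -1.1]
gripper_width: 0.363
gripper_force: 30.0
```

Emit:
{"method": "servo_tool", "body": {
  "slide": [
    [0, 0, 0],
    [0, 0, 0.015],
    [0, 0, 0.03],
    [0, 0, 0.045],
    [0, 0, 0.055]
  ],
  "spin": [0, 0, 0, 0, 0],
  "grip": [1, 1, 1, 1, 1]
}}

```text
time_s: 30.15
tcp_pos: [0.4757, 0.1923, 0.1034]
ee_rot: [[0.924, 0.381, -0.002], [0.381, -0.924, -0.001], [-0.003, 0.0, -1.0]]
wrist_force: [-0.7, -0.6, -0.1]
gripper_width: 0.365
gripper_force: 30.0
```

Emit:
{"method": "servo_tool", "body": {
  "slide": [
    [0, 0, 0],
    [0, 0, 0.012],
    [0, 0, 0.025],
    [0, 0, 0.04],
    [0, 0, 0.05]
  ],
  "spin": [0, 0, 0, 0, 0],
  "grip": [1, 1, 1, 1, 1]
}}

```text
time_s: 30.57
tcp_pos: [0.4767, 0.1934, 0.0544]
ee_rot: [[0.924, 0.382, -0.0], [0.382, -0.924, 0.0], [-0.0, -0.0, -1.0]]
wrist_force: [0.3, -0.2, -1.4]
gripper_width: 0.369
gripper_force: 30.0
```

Emit:
{"method": "servo_tool", "body": {
  "slide": [
    [0, 0, 0.002],
    [0, 0, 0.004],
    [0, 0, 0.006],
    [0, 0, 0.008],
    [0, 0, 0.008]
  ],
  "spin": [0, 0, 0, 0, 0],
  "grip": [1, 1, 1, 1, 1]
}}

```text
time_s: 30.98
tcp_pos: [0.4768, 0.1941, 0.0468]
ee_rot: [[0.924, 0.383, 0.0], [0.383, -0.924, 0.0], [0.001, -0.0, -1.0]]
wrist_force: [0.4, 0.3, -0.4]
gripper_width: 0.365
gripper_force: 30.0
```

Emit:
{"method": "servo_tool", "body": {
  "slide": [
    [0, 0, 0.0005],
    [0, 0, 0.001],
    [0, 0, 0.0015],
    [0, 0, 0.0015],
    [0, 0, 0.0015]
  ],
  "spin": [0, 0, 0, 0, 0],
  "grip": [1, 1, 1, 1, 1]
}}

```text
time_s: 31.4
tcp_pos: [0.4768, 0.1941, 0.0454]
ee_rot: [[0.924, 0.383, 0.0], [0.383, -0.924, 0.0], [0.001, -0.0, -1.0]]
wrist_force: [-0.7, 0.7, 2.2]
gripper_width: 0.364
gripper_force: 30.0
```

Emit:
{"method": "servo_tool", "body": {
  "slide": [
    [0, 0, 0],
    [0, 0, 0],
    [0, 0, 0],
    [0, 0, 0],
    [0, 0, 0]
  ],
  "spin": [0, 0, 0, 0, 0],
  "grip": [0.6, 0.5, 0.3, 0.1, 0]
}}

```text
time_s: 31.82
tcp_pos: [0.4767, 0.1939, 0.045]
ee_rot: [[0.924, 0.383, -0.0], [0.383, -0.924, -0.0], [-0.0, 0.0, -1.0]]
wrist_force: [-0.9, -0.4, -0.4]
gripper_width: 0.616
gripper_force: 0.0
```

Emit:
{"method": "servo_tool", "body": {
  "slide": [
    [0, 0, 0],
    [0, 0, -0.01],
    [0, 0, -0.03],
    [0, 0, -0.07],
    [0, 0, -0.11]
  ],
  "spin": [0, 0, 0, 0, 0],
  "grip": [0, 0, 0, 0, 0]
}}

```text
time_s: 32.23
tcp_pos: [0.4758, 0.1932, 0.1559]
ee_rot: [[0.924, 0.383, -0.003], [0.383, -0.924, -0.002], [-0.003, 0.001, -1.0]]
wrist_force: [1.1, 0.9, -0.1]
gripper_width: 0.959
gripper_force: 0.0
```

Emit:
{"method": "servo_tool", "body": {
  "slide": [
    [-0.01, 0.03, -0.01],
    [-0.01, 0.06, -0.02],
    [-0.01, 0.09, -0.02],
    [-0.01, 0.12, -0.02],
    [-0.01, 0.15, -0.02]
  ],
  "spin": [0, 0, 0, 0, 0],
  "grip": [0, 0, 0, 0, 0]
}}

```text
time_s: 32.65
tcp_pos: [0.5252, 0.0503, 0.1765]
ee_rot: [[0.924, 0.383, 0.002], [0.383, -0.924, 0.001], [0.002, -0.0, -1.0]]
wrist_force: [0.2, 1.1, 0.0]
gripper_width: 1.002
gripper_force: 0.0
```

Emit:
{"method": "servo_tool", "body": {
  "slide": [
    [0, 0.03, 0],
    [0, 0.06, 0],
    [0, 0.09, 0],
    [0, 0.1, 0],
    [0, 0.1, 0]
  ],
  "spin": [0, 0, 0, 0, 0],
  "grip": [0, 0, 0, 0, 0]
}}

```text
time_s: 33.07
tcp_pos: [0.5636, -0.0429, 0.1754]
ee_rot: [[0.925, 0.38, 0.0], [0.38, -0.925, -0.0], [0.0, 0.0, -1.0]]
wrist_force: [0.1, -0.2, -1.3]
gripper_width: 0.996
gripper_force: 0.0
```

```bash
python3 - <<'E'
from plan import *
from geo import *
from station import capture
plan([])
im=capture('top'); W=cloud(im).reshape(-1,3)
for n,(x,y) in CD.items():
    q=W[(W[:,2]>.025)&(W[:,2]<.1)&(np.hypot(W[:,0]-x,W[:,1]-y)<.025)]
    print(n,len(q),'median z',np.median(q[:,2]).round(4),'max',q[:,2].max().round(4))
a=cv2.resize(im['pixels'][110:280,110:230],(360,510)); im=capture('side'); b=cv2.resize(im['pixels'][120:220,240:390],None,fx=2.9,fy=2.9)
o=np.zeros((510,800,3),np.uint8); o[:,:360]=a; o[:b.shape[0],362:362+b.shape[1]]=b[:510,:438]; cv2.imwrite('pics/end.png',o)
E
```

```text
t 33.07 p [ 0.5636 -0.0429  0.1754] j [ 12.1  19.9 -14.    0.  -56.1 100.2] F [ 0.1 -0.2 -1.3] w 0.996 0.0
yaw 22.3
  return _methods._mean(a, axis=axis, dtype=dtype,
  ret = ret.dtype.type(ret / rcount)
Traceback (most recent call last):
ValueError: zero-size array to reduction operation maximum which has no identity
```

The arm is probably blocking the top camera's view. I'll move further aside and look again.

Emit:
{"method": "servo_tool", "body": {
  "slide": [
    [0, 0.035, 0],
    [0, 0.07, 0],
    [0, 0.105, 0],
    [0, 0.14, 0],
    [0, 0.16, 0]
  ],
  "spin": [0, 0, 0, 0, 0],
  "grip": [0, 0, 0, 0, 0]
}}

```text
time_s: 33.53
tcp_pos: [0.6252, -0.1899, 0.1753]
ee_rot: [[0.924, 0.383, 0.0], [0.383, -0.924, -0.0], [0.0, 0.001, -1.0]]
wrist_force: [-0.3, 1.1, -0.8]
gripper_width: 1.002
gripper_force: 0.0
```

```bash
python3 - <<'E'
from plan import *
from geo import *
from station import capture
plan([])
im=capture('top'); W=cloud(im).reshape(-1,3)
a=cv2.resize(im['pixels'][110:280,110:230],(360,510)); im=capture('side'); b=cv2.resize(im['pixels'][120:220,240:390],None,fx=2.9,fy=2.9)
o=np.zeros((510,800,3),np.uint8); o[:,:360]=a; o[:b.shape[0],362:]=b[:,:438][:, :438] if b.shape[1]>=438 else np.pad(b,((0,0),(0,438-b.shape[1]),(0,0))); cv2.imwrite('pics/end.png',o)
for n,(x,y) in CD.items():
    q=W[(W[:,2]>.025)&(W[:,2]<.1)&(np.hypot(W[:,0]-x,W[:,1]-y)<.025)]
    print(n,len(q), len(q) and (np.median(q[:,2]).round(4),q[:,2].max().round(4)))
E
```

```text
t 33.53 p [ 0.6252 -0.1899  0.1753] j [ -2.7  27.8  -1.    0.  -61.1 115.2] F [-0.3  1.1 -0.8] w 1.002 0.0
yaw 22.51
squat 450 (np.float64(0.0402), np.float64(0.0445))
tall 310 (np.float64(0.0596), np.float64(0.0829))
knob 297 (np.float64(0.0396), np.float64(0.0573))
square 372 (np.float64(0.047), np.float64(0.0617))
```

View pics/end.png

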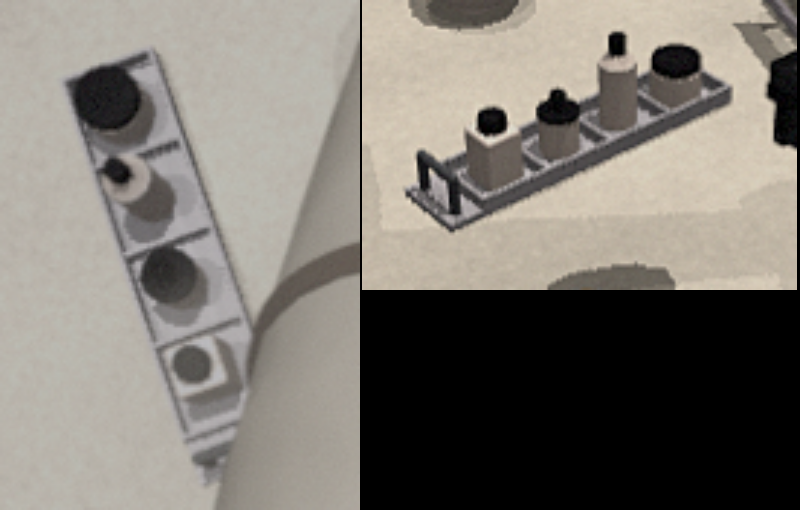

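All four containers stand upright and flat in reverse order: jar (107,97), tall bottle (120,172), knob pot (168,275) and square bottle (193,367) nearest the handle. The gripper is clear of everything, so I'm handing in.

```bash
python3 -c "
from station import finish_job
print(finish_job())"
```

```text
the job is handed in; nothing more can be done
None
```

The job is handed in: the final pictures and depth readings show all four containers upright and flat in the caddy in reverse order (squat jar farthest from the handle, then tall bottle, knob pot, and square bottle nearest it), at about 34 s of the 109 s allowed.

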